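Refit the selector handle and arm the bench tester with its key

TASK

Put the tester back into service: fit the loose black handle onto the bare square selector shaft on the tester's top, pushed all the way down, and let go of it. Then take the red key from the key stand, put it in the tester's lock, work it past the sticky pins until it is fully home, and only then turn it a quarter turn clockwise; the lock springs back, so finish while still gripping the key and holding it turned. The handle must stay on, and the blue key and the other things on the bench must be left where they are.

Things in the scene. Friction and masses are not known exactly. Their poses are not given: they have to be found in the camera images.
- handle_mid (a point): centre of the loose black handle, half-way up its 30 mm. Hub 28 x 28 mm, flat sides, a 14 mm square bore right through along z; wings 14 mm wide along its +x and -x reach 35.5 mm out, 4 to 22 mm above its underside, one with a white line. Stands underside down on the bench, 90 g. Grip the hub across its y flats. It fits the shaft at any of four quarter turns.
- shaft_top (a point): centre of the top of the square steel shaft on the tester: 12 x 12 mm, flats square to its x and y, upright, 24 mm tall above a black flange of 48 mm diameter, top 4 mm tapered to 8 mm. This point is 98 mm above the bench. With the handle fully down on the flange, the handle's centre is 9 mm below this point.
- red_key_mid (a point): centre of the red key's flat plastic bow, 30 mm wide (x), 8 mm thick (y), from 24 mm below this point (the shoulder) to 20 mm above. Below the shoulder a steel blade 14 (x) x 5 (y) mm, 26 mm long, last 4 mm tapered to 6 x 2.4 mm. Same either way round. Stands blade down in a slot of the stand, this point 58 mm above the bench; lift 30 mm to clear. 50 g.
- blue_key_mid (a point): the same point of the blue spare key, of the same shape, in the stand's other slot, 74 mm away along the keys' x. Leave it alone.
- stand: grey key stand, fixed, 150 (x) x 50 (y) x 34 mm high, origin at the centre of its underside. Two slots along its x, 37 mm either side of its centre, hold the keys; either key may be in either slot. It may stand left or right of the tester, with the handle on the other side.
- tester: the tester: white and grey desk unit, fixed, 200 (x) x 280 (y) x 70 mm high, origin at the centre of its underside. On its top panel, 35 mm from its middle towards -x: the square shaft 65 mm to +y, the key lock 75 mm to -y. Low fittings (up to 12 mm) along the +x side of the panel.
- lock_face (a point): centre of the keyway at the top face of the brass lock cylinder (24.5 mm square, in a 52 mm steel ring), 80 mm above the bench. Keyway 16 mm along x, 6.5 mm along y, mouth widened 3 mm all round, 30 mm deep, straight down; the key fits either way round. Fully home, the key's shoulder rests on this face and its centre is 24 mm above this point. Sticky pins: see joint lock.
- lock (a joint): lock cylinder angle, rad: 0 at rest, grows clockwise from above, stop at 1.571. A spring turns it back: 0.03 N m at rest, 0.11 at the quarter turn. It may lag the key by about 0.1 rad (play). Two sprung sticky pins at the keyway's x ends, 10 and 17 mm below the face: pushing past them straight takes 10 to over 35 N, wiggling its yaw 3 degrees each way about 8.
- shaft (a joint): angle of the selector shaft on the tester in rad, counter-clockwise from above; it varies, turns stiffly (0.05 N m) and stays where it is left.
- spool: yellow solder spool, 56 mm diameter, 40 mm high, bystander; origin under its centre.
- driver: orange screwdriver lying on the bench, bystander.
- meter: yellow multimeter lying flat, 160 x 80 x 36 mm, bystander; origin under its centre.
- board: green circuit board on brass feet, 130 x 90 x 13 mm (parts on it up to 25 mm), bystander; origin under its centre.
- mouse: black computer mouse, 105 x 60 x 32 mm, bystander; origin under its centre.
- basket: pink basket with parts, 140 x 200 x 70 mm, bystander; origin under its centre.
Things that resemble listed ones, but are neither listed nor needed, are in the scene too. Of the things like the part that bears red_key_mid, leave any that is turquoise or yellow; of the rest the smaller one is meant.

How it is judged (in metres and radians):
On the way, in this order (a step that is already met when the one before it is completed fails the run):
1. the handle sits fully down on the square shaft, released (horizontal distance between handle_mid and shaft_top below 0.003 m and z of handle_mid in the frame of shaft_top below -0.006 m and angle between handle_mid's own z axis and vertical below 0.1 rad and contact force between the fingers and handle below 0.2 N), for 0.2 s.
2. the red key is fully home in the lock, not yet turned (horizontal distance between red_key_mid and lock_face below 0.004 m and z of red_key_mid in the frame of lock_face below 0.0265 m and angle between red_key_mid's own z axis and vertical below 0.12 rad and angle between the x axis of red_key_mid and the x axis of lock_face, either way round below 0.3 rad and value of joint lock below 0.35 rad), for 0.1 s.
3. the key is turned a quarter clockwise, still fully home (horizontal distance between red_key_mid and lock_face below 0.004 m and z of red_key_mid in the frame of lock_face below 0.0265 m and angle between red_key_mid's own z axis and vertical below 0.12 rad and angle between the x axis of red_key_mid and the x axis of lock_face, either way round below 0.3 rad and value of joint lock above 1.31 rad), for 0.5 s.
At the end, for the whole second after the job is handed in: Red key still gripped (over 1 N), fully home (within 2.5 mm of the lock face, 4 mm of its axis, upright), holding the lock still and over 1.31 rad (within 15 degrees of a quarter turn); handle on its shaft, within 3 mm of fully down, centred within 3 mm, upright (all of step 3 and horizontal distance between handle_mid and shaft_top below 0.003 m and z of handle_mid in the frame of shaft_top below -0.006 m and angle between handle_mid's own z axis and vertical below 0.1 rad and contact force between the fingers and red_key above 1 N and velocity of joint lock between -0.2 and 0.2 rad/s and linear speed of handle below 0.03 m/s); the arm keeps its last pose, push and grip.
It fails at once if the blue key was disturbed (moved over 15 mm) (distance of blue_key_mid from where it was at the start of the episode above 0.015 m).
It fails at once if a bystander was pushed over 40 mm (distance of any of spool, driver, meter, board, mouse, basket from where it was at the start of the episode above 0.04 m).
It also fails if it takes over 67 s, if anything falls off the work surface, if the arm or the gripper's body presses on something with over 40 N, if the wrist force passes 120 N, or if a joint passes its speed limit or range.

ROBOT

A 6-joint arm with a two-finger parallel gripper is mounted at the origin on the work surface. World frame = base frame: x ahead of the robot, y to its left, z up, the work surface at z = 0. Lengths are in m, angles in degrees, forces in N, time in s.
With the tool pointing down it reaches from about 0.35 to 0.925 m from the base axis. Payload 6.4 kg.
Tool frame: the origin (TCP) lies on the centre line of the jaws, within the pads' length; the fingertips stand arm.finger_overhang ahead of it and the grasp point (between the pads) is the TCP (arm.finger_overhang is the distance from the TCP to the fingertips, in m); z points along the fingers, y is the line along which they close (so a half turn about z gives the same grasp; the last joint's range is limited). The gripper opens to 85 mm and grips with 20 to 120 N. Pads are 22 mm wide; open, the fingers measure 114 mm over their backs; the gripper's body (76 mm by 85 mm) begins 54 mm behind the grasp point. The pads swing forward as they close: fully open they stand 13 mm farther back than shut.
Start: joints at [-79.647, 14.043, 89.255, -0, 76.702, -9.975], TCP at [0.226, -0.61, 0.25] pointing down, gripper open.
Joint ranges: [-179.41, 179.41], [-58.25, 129.5], [7.25, 145.43], [-54.29, 234.29], [11.92, 165.04], [-157.13, 157.13]. Speed limits (degrees/s): [147.25, 147.25, 180, 180, 180, 180].

INTERFACE

Orientations are given as [roll, pitch, yaw] about the fixed x, y, z axes, in that order (R = Rz(yaw) Ry(pitch) Rx(roll)).
In Python, from station import arm, claw, kin, optics, order gives the robot as it stands. Calls block until the motion is done:
- arm.reach(position, orientation): joint-space move of the TCP to a pose.
- arm.move_linear(position, attitude=None, speed=0.15): straight line of the TCP; attitude=None keeps the orientation; speed is the mean speed in m/s.
- arm.move_joints(angles): joint-space move.
- claw.move_gripper(opening, squeeze=None): opening from 0.0 (shut) to 1.0 (fully open); squeeze is the grip in N (None keeps the last); returns when the fingers have stopped.
- arm.hold(seconds).
- kin.inverse_kinematics(position, orientation): joint angles nearest the present ones, or None.
- arm.get_obs(): the state.
- optics.grab_frame(name): name is "scene" or "side" or "wrist"; returns a dict with "color" (420x560x3 uint8, red, green, blue), "fx", "fy", "cx", "cy" (pixels), "dist_coeffs" ([k1, k2, p1, p2, k3] as OpenCV has them; the pictures are not rectified), "T" (4x4, takes a point from camera to world coordinates). Camera axes: x right, y up, looking along -z (the intrinsics and any distortion apply to the point x, -y, -z); pixel columns grow to the right and rows downward; lengths in m; the calibration is good to about 2 mm. A picture is of the moment at which its call begins. There is no depth.
A pose or a line that the arm cannot do raises arm.IKError and nothing moves.
- order.job_done(): hands the job in; it is judged then, once.
Trained networks look in the newest picture that a camera, given by its name, has taken for a name from the list of things; names that differ only in an ending like _2 or _b are one class to them, and where a whole thing is asked for, a point or a joint stands for the part that bears it (a point fixed in the world has none). Each returns a list of dicts, best first, with "score" (0 to 1); they miss things now and then, are a little off and sometimes report something else, mostly with a low value. They report only what shows in the picture. A call takes as long as a camera call. They do not tell look-alikes from the thing itself.
- optics.silhouettes(camera, thing): "mask" (420x560 bool, what is visible of it) and "extent" ([centre column, centre row, width, height] in pixels, round what is visible of it).
The state is a dict: "time_s": time; "qpos": joint angles; "dq": joint speeds; "tau": joint torques, N m; "position": TCP position; "orientation": TCP orientation; "ft_force": force on the tool from outside, world axes, zero at the start; "torque": the same for the moment, N m; "grip_width": opening from 0.0 (shut) to 1.0 (fully open); "gripper_force": force on a finger pad.
Only numpy, scipy, OpenCV 4.12 (cv2) and the standard library are available. Lean on these libraries where they do the work, as an engineer would, in place of code of your own. Each camera call takes 0.05 s, during which the arm holds its last target. There are 200 camera calls.

## Working session

There is one attempt and no reset: what is moved stays moved. The work goes in short steps, each a Python script; the robot and the scene stay as the last script left them, time stands still between calls to the robot, and variables do not carry over. Pictures are saved under pics/ and viewed, at most 10 in all, crops included, and the job is handed in when it is done.

```bash
mkdir -p pics; ls; cat > h.py <<'E'
import numpy as np, cv2
from station import arm, claw, kin, optics, order
def save(n,img): cv2.imwrite('pics/'+n,img[:,:,::-1])
def project(f,P):
    P=np.atleast_2d(P).astype(float); Ti=np.linalg.inv(f['T']); c=P@Ti[:3,:3].T+Ti[:3,3]
    c=c*[1,-1,-1]; K=np.array([[f['fx'],0,f['cx']],[0,f['fy'],f['cy']],[0,0,1]])
    return cv2.projectPoints(c,np.zeros(3),np.zeros(3),K,np.array(f['dist_coeffs'],float))[0][:,0]
def unproj(f,uv,z):
    K=np.array([[f['fx'],0,f['cx']],[0,f['fy'],f['cy']],[0,0,1]])
    u=cv2.undistortPoints(np.array(uv,float).reshape(-1,1,2),K,np.array(f['dist_coeffs'],float))[:,0]
    d=np.c_[u[:,0],-u[:,1],-np.ones(len(u))]@f['T'][:3,:3].T; o=f['T'][:3,3]
    return o+d*((z-o[2])/d[:,2])[:,None]
E
python3 - <<'E'
from h import *
ims=[]
for n in ['scene','side']:
    f=optics.grab_frame(n); f['T']=np.array(f['T']); save(n+'0.png',f['color']); print(n,f['T'].round(3).tolist(),f['fx'],f['dist_coeffs'])
    for t in ['handle_mid','red_key_mid','blue_key_mid','stand','tester','shaft','lock']:
        for s in optics.silhouettes(n,t)[:4]:
            if s['score']>.2: print(n,t,round(s['score'],2),np.round(s['extent']).tolist())
print(arm.finger_overhang, arm.get_obs())
E
```

```text
pics
scene [[-0.081, -0.865, 0.496, 1.06], [0.997, -0.076, 0.03, 0.001], [0.011, 0.497, 0.868, 1.05], [0.0, 0.0, 0.0, 1.0]] 382.1900883035817 [-0.02006799  0.          0.          0.          0.        ]
scene handle_mid 0.78 [182.0, 196.0, 20.0, 13.0]
scene red_key_mid 0.56 [393.0, 279.0, 16.0, 26.0]
scene blue_key_mid 0.44 [409.0, 200.0, 11.0, 18.0]
scene stand 0.97 [401.0, 216.0, 24.0, 53.0]
scene tester 0.63 [301.0, 253.0, 108.0, 86.0]
scene lock 0.53 [277.0, 233.0, 8.0, 10.0]
side [[-0.942, 0.199, -0.27, 0.142], [-0.335, -0.561, 0.757, 0.921], [-0.001, 0.804, 0.595, 0.827], [0.0, 0.0, 0.0, 1.0]] 406.80575618799224 [0.03873248 0.         0.         0.         0.        ]
side handle_mid 0.47 [320.0, 176.0, 13.0, 14.0]
side red_key_mid 0.71 [295.0, 323.0, 32.0, 15.0]
side red_key_mid 0.64 [177.0, 282.0, 28.0, 24.0]
side red_key_mid 0.63 [333.0, 229.0, 25.0, 18.0]
side red_key_mid 0.49 [222.0, 295.0, 7.0, 20.0]
side blue_key_mid 0.63 [244.0, 308.0, 10.0, 20.0]
side stand 0.58 [232.0, 316.0, 55.0, 43.0]
side tester 0.59 [230.0, 224.0, 103.0, 83.0]
side shaft 0.35 [233.0, 227.0, 5.0, 8.0]
side lock 0.66 [223.0, 296.0, 6.0, 18.0]
0.019 {'time_s': 0.8, 'qpos': array([-7.96463923e+01,  1.40411718e+01,  8.92552344e+01,  2.90715437e-05,
        7.67005008e+01, -9.97523049e+00]), 'dq': array([-0.04057947,  0.06033899,  0.05559174,  0.03827721,  0.08161075,
       -0.01601559]), 'tau': array([ 5.66164817e-04, -4.29474735e+01, -3.26409674e+01, -2.60555908e-04,
        3.69899362e-04,  7.50122183e-06]), 'position': array([ 0.22582358, -0.60953045,  0.2503141 ]), 'orientation': array([1.79996949e+02, 5.07900345e-04, 2.03288315e+01]), 'ft_force': array([ 0.40556271,  0.04702387, -1.07777212]), 'torque': array([-0.04675807, -0.03240084,  0.01266773]), 'gripper_force': 0.0, 'grip_width': 0.9981301253397322}
```

View pics/scene0.png

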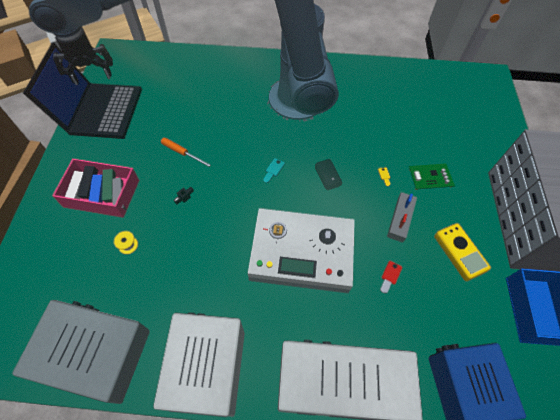

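View pics/side0.png

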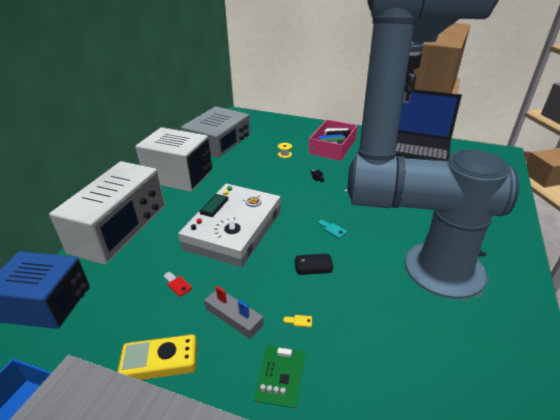

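The scene picture shows the handle at (184,195), the shaft flange at (327,237), the lock at (278,230) and the stand at (401,217). There are four key-like candidates besides the blue one at (409,200):
- turquoise (274,168): excluded by colour
- yellow (384,175): excluded by colour
- large red, lying loose at (392,275)
- small red, standing in the stand at (404,218): this one fits, because it is the smaller red and stands in a slot

Next I'll compute coarse positions and look with the wrist camera.

```bash
cat > a.py <<'E'
from h import *
f=optics.grab_frame('scene')
for n,uv,z in [('handle',(184,195),.015),('shaft',(327,233),.098),('lock',(278,230),.08),('red',(404,218),.058),('blue',(409,200),.058),('stand',(401,217),.034)]:
    print(n,unproj(f,[uv],z).round(3))
h=unproj(f,[(184,195)],.015)[0]
arm.reach([h[0],h[1],.25],[180,0,0])
f=optics.grab_frame('wrist'); save('w_handle.png',f['color']); print(f['T'].round(3).tolist(),f['fx'],f['dist_coeffs'],arm.get_obs()['position'],arm.get_obs()['time_s'])
for t in ['handle_mid']:
  for s in optics.silhouettes('wrist',t): print(t,s['score'],s['extent'],unproj(f,[s['extent'][:2]],.02))
E
python3 a.py
```

```text
handle [[ 0.468 -0.331  0.015]]
shaft [[0.601 0.111 0.098]]
lock [[ 0.595 -0.025  0.08 ]]
red [[0.514 0.341 0.058]]
blue [[0.45  0.361 0.058]]
stand [[0.498 0.34  0.034]]
[[-0.002, 0.953, 0.302, 0.545], [-1.0, -0.002, -0.0, -0.331], [0.0, -0.302, 0.953, 0.373], [0.0, 0.0, 0.0, 1.0]] 294.91378260509424 [-0.06215756  0.          0.          0.          0.        ] [ 0.46747196 -0.33185091  0.25003771] 2.2833
handle_mid 0.98 [282.1, 176.0, 42.1, 49.4] [[ 0.46607701 -0.33445607  0.02      ]]
```

View pics/w_handle.png

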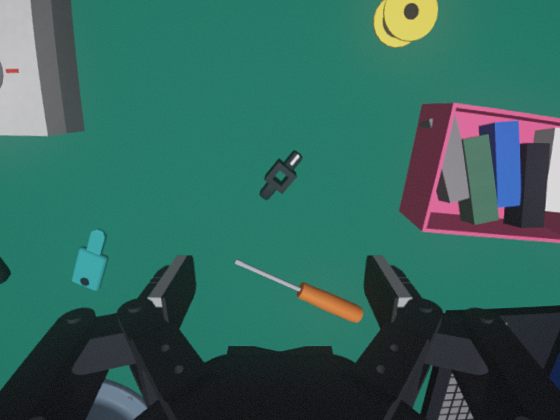

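The wrist view shows the loose handle at (282,176), with its axis running from (266,195) to (297,157) and the white line on the upper-right wing. I'll fit silhouettes for precise poses and view the tester and the stand from above.

```bash
cat >> h.py <<'E'
def box(x0,x1,y0,y1,z0,z1): return np.array([[x,y,z] for x in(x0,x1) for y in(y0,y1) for z in(z0,z1)],float)
HANDLE=[box(-.014,.014,-.014,.014,-.015,.015),box(-.0355,.0355,-.007,.007,-.011,.007)]
STAND=[box(-.075,.075,-.025,.025,0,.034)]
TESTER=[box(-.1,.1,-.14,.14,0,.07)]
KEYBOW=[box(-.015,.015,-.004,.004,-.024,.02)]
def place(p,parts,z):
    c,s=np.cos(p[2]),np.sin(p[2]); R=np.array([[c,-s,0],[s,c,0],[0,0,1]])
    return [q@R.T+[p[0],p[1],z] for q in parts]
def render(f,p,parts,z,S=4):
    im=np.zeros((420*S,560*S),np.uint8)
    for q in place(p,parts,z):
        uv=project(f,q); h=cv2.convexHull(((uv+.5)*S*16).astype(np.int32)); cv2.fillConvexPoly(im,h,255,shift=4)
    return cv2.resize(im,(560,420),interpolation=cv2.INTER_AREA)/255.
from scipy.optimize import minimize
def fit(f,mask,parts,z,p0,yaws):
    m=cv2.GaussianBlur(mask.astype(float),(0,0),1.)
    def cost(p): return np.abs(cv2.GaussianBlur(render(f,p,parts,z),(0,0),1.)-m).sum()/mask.sum()
    best=None
    for y in yaws:
        r=minimize(cost,[p0[0],p0[1],y],method='Nelder-Mead',options=dict(initial_simplex=np.array([[p0[0],p0[1],y],[p0[0]+.008,p0[1],y],[p0[0],p0[1]+.008,y],[p0[0],p0[1],y+.25]]),xatol=1e-4,fatol=1e-4,maxiter=120))
        if best is None or r.fun<best.fun: best=r
    return best.x,best.fun
E
cat > b.py <<'E'
from h import *
import pickle
D={}
def shot(tag,p,yaw,things):
    arm.reach(p,[180,0,yaw]); f=optics.grab_frame('wrist'); save(tag+'.png',f['color'])
    r={t:optics.silhouettes('wrist',t) for t in things}; D[tag]=(f,r)
    for t in things:
        for s in r[t][:4]: print(tag,t,round(s['score'],2),s['extent'])
    return f,r
f,r=shot('h1',[.45,-.333,.20],0,['handle_mid'])
print(fit(f,r['handle_mid'][0]['mask'],HANDLE,.015,[.466,-.334],[.3,.9,-.5,-1,1.4]))
shot('t1',[.5,.04,.30],0,['tester','shaft','lock'])
shot('s1',[.42,.345,.22],0,['stand','red_key_mid','blue_key_mid'])
pickle.dump(D,open('D.pkl','wb'))
print(arm.get_obs()['time_s'])
a=D['t1'][0]['color'][:,:,::-1];b=D['s1'][0]['color'][:,:,::-1]
cv2.imwrite('pics/ts.png',np.hstack([a[:,:],b])[:, :] if 0 else cv2.resize(np.vstack([a[0:300],b[0:300]]),None,fx=1,fy=1))
E
python3 b.py
```

```text
h1 handle_mid 0.56 [280.6, 169.4, 49.5, 56.5]
(array([ 0.46626321, -0.33155422,  2.44191783]), np.float64(0.21727811794738042))
t1 tester 0.63 [274.0, 80.1, 262.3, 157.6]
t1 shaft 0.51 [209.8, 93.9, 19.5, 14.6]
s1 stand 0.8 [276.4, 119.9, 81.8, 153.6]
s1 red_key_mid 0.9 [289.1, 85.7, 17.8, 34.8]
s1 red_key_mid 0.83 [307.4, 246.1, 29.9, 52.0]
s1 red_key_mid 0.63 [553.6, 253.9, 12.7, 24.6]
s1 blue_key_mid 0.55 [263.9, 162.2, 17.0, 32.3]
s1 blue_key_mid 0.46 [490.3, 44.5, 139.4, 89.0]
s1 blue_key_mid 0.16 [550.0, 4.2, 19.1, 5.3]
5.8417
```

View pics/ts.png

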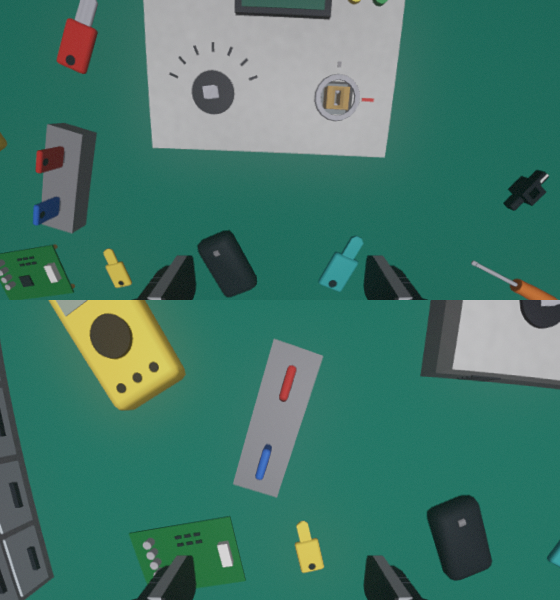

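The upper panel (tester) shows the bare shaft at (211,92) on its flange and the brass lock at (338,97). The lower panel (stand) shows the target red key at (288,384) and the blue key at (264,462). The large red key lies loose outside the stand. I'll take close-ups of the shaft and the lock, with opposite yaws to cancel the camera offset, and of the stand.

```bash
cat > c.py <<'E'
from h import *
import pickle
D=pickle.load(open('D.pkl','rb'))
f,r=D['t1']; 
sh=unproj(f,[(211,92)],.098)[0]; lk=unproj(f,[(338,97)],.08)[0]; print('shaft',sh,'lock',lk)
f,r=D['s1']; red=unproj(f,[(289,85)],.07)[0]; blue=unproj(f,[(264,162)],.07)[0]; print('red',red,'blue',blue,np.linalg.norm(red-blue))
for tag,p,yaw in [('r0',red,0),('m180',(sh+lk)/2,180),('m0',(sh+lk)/2,0)]:
    try:
        d=-.02 if yaw==0 else .02
        arm.reach([p[0]+d,p[1],.24],[180,0,yaw]); g=optics.grab_frame('wrist'); save(tag+'.png',g['color'])
        D[tag]=(g,{t:optics.silhouettes('wrist',t) for t in (['red_key_mid','stand','blue_key_mid'] if tag=='r0' else ['shaft','lock','tester'])})
        print(tag,[(t,round(s['score'],2),s['extent']) for t,v in D[tag][1].items() for s in v[:2]],arm.get_obs()['qpos'].round(1))
    except arm.IKError as e: print(tag,e)
pickle.dump(D,open('D.pkl','wb')); print(arm.get_obs()['time_s'])
ims=[]
for t,q,z in [('m180',sh,.098),('m180',lk,.08),('m0',sh,.098),('m0',lk,.08),('r0',red,.07),('h1',[.466,-.332],.015)]:
    if t in D:
        u,v=project(D[t][0],[q[0],q[1],z])[0].round().astype(int); print(t,u,v)
        u=np.clip(u,42,518);v=np.clip(v,42,378)
        ims.append(cv2.resize(D[t][0]['color'][v-42:v+42,u-42:u+42],(252,252),interpolation=cv2.INTER_CUBIC))
while len(ims)<6: ims.append(ims[0]*0)
save('crops.png',np.vstack([np.hstack(ims[:3]),np.hstack(ims[3:])]))
E
python3 c.py
```

```text
shaft [0.59482308 0.11105717 0.098     ] lock [ 0.59011815 -0.02511603  0.08      ]
red [0.51834976 0.33646148 0.07      ] blue [0.45058634 0.35934316 0.07      ] 0.07152239553772644
r0 [('red_key_mid', 0.95, [304.5, 31.2, 56.2, 62.2]), ('red_key_mid', 0.91, [301.0, 290.0, 24.7, 41.0]), ('stand', 0.7, [270.8, 187.3, 76.0, 127.5]), ('blue_key_mid', 0.78, [258.7, 229.8, 16.6, 34.9])] [ 23.3   8.1  97.3   0.   74.7 113.2]
m180 [('shaft', 0.59, [352.2, 175.6, 21.1, 15.8]), ('lock', 0.94, [211.3, 163.1, 32.8, 25.2]), ('lock', 0.22, [524.0, 68.2, 67.7, 136.4]), ('tester', 0.6, [289.9, 193.6, 289.9, 194.6])] [ -6.5   9.8  95.3   0.   74.9 -96.6]
m0 [('shaft', 0.47, [205.5, 169.6, 20.0, 14.0]), ('lock', 0.66, [345.1, 170.9, 30.9, 27.0]), ('tester', 0.78, [278.4, 128.2, 306.5, 222.3])] [ -7.    4.5 101.1  -0.   74.4  83. ]
12.575
m180 353 177
m180 209 168
m0 206 172
m0 350 173
r0 279 169
h1 280 168
```

View pics/crops.png

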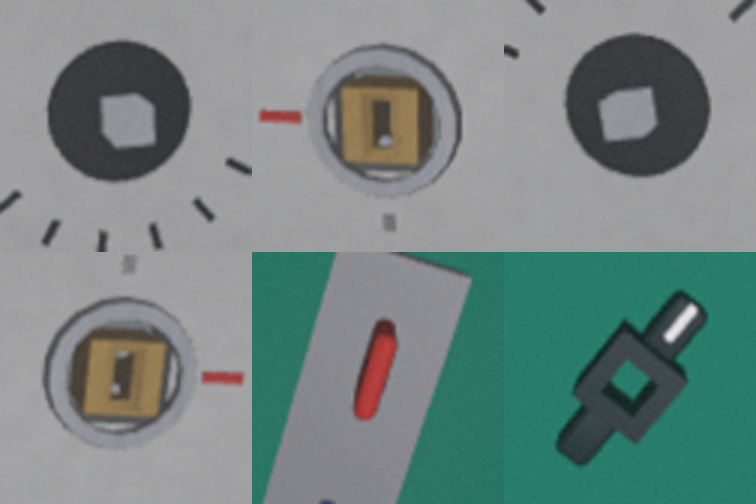

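The crops show the square shaft top on its flange from both sides, the brass lock with its keyway along the tester's x, the single red key in the stand slot (small and upright, so it is the one meant), and the handle with its bore. Now the precise fits.

```bash
cat > d.py <<'E'
from h import *
import pickle
D=pickle.load(open('D.pkl','rb'))
SH=[np.vstack([box(-.006,.006,-.006,.006,-.024,-.004),box(-.004,.004,-.004,.004,0,0)])]
LK=[box(-.01225,.01225,-.01225,.01225,0,0)]
def blob(m,uv):
    n,l,st,c=cv2.connectedComponentsWithStats(m.astype(np.uint8)); 
    k=min((i for i in range(1,n) if st[i,4]>40),key=lambda i:np.hypot(*(c[i]-uv))); b=(l==k).astype(np.uint8)
    cs,_=cv2.findContours(b,cv2.RETR_EXTERNAL,cv2.CHAIN_APPROX_NONE); o=np.zeros_like(b); cv2.drawContours(o,cs,-1,1,-1); return o>0
out=[]
for t in ['m0','m180']:
    f=D[t][0]; im=f['color'].astype(int); R,G,B=im[...,0],im[...,1],im[...,2]
    p=[.595,.111,.098]; uv=project(f,p)[0]
    m=blob(im.sum(2)>270,uv); print(t,'shaft px',m.sum(),*fit(f,m,SH,.098,p,[-.4,.2,.6]))
    p=[.590,-.028,.08]; uv=project(f,p)[0]
    m=(R-B>40)&(R>125); m=cv2.morphologyEx(m.astype(np.uint8),cv2.MORPH_CLOSE,np.ones((9,9)))>0
    m=blob(m,uv); print(t,'lock px',m.sum(),*fit(f,m,LK,.08,p,[0.,.15]))
    s=[s for s in D[t][1]['tester']][0]; print(t,'tester',*fit(f,s['mask'],TESTER,0,[.63,.045],[0.])) if t=='m0' else 0
f=D['r0'][0]; im=f['color'].astype(int); R,G,B=im[...,0],im[...,1],im[...,2]
p=[.518,.336,.07]; uv=project(f,p)[0]
m=blob((R-G>50)&(R-B>50),uv); print('red',m.sum(),*fit(f,m,KEYBOW,.058,p,[-.1,-.4]))
print('stand',*fit(f,D['r0'][1]['stand'][0]['mask'],STAND,0,[.485,.348],[-.3]))
f=D['s1'][0]; im=f['color'].astype(int); R,G,B=im[...,0],im[...,1],im[...,2]
m=blob((R-G>50)&(R-B>50),project(f,p)[0]); print('red s1',m.sum(),*fit(f,m,KEYBOW,.058,p,[-.1,-.4]))
m=blob((B-R>40)&(B-G>30),project(f,[.4506,.359,.07])[0]); print('blue s1',m.sum(),*fit(f,m,KEYBOW,.058,[.4506,.359],[-.1,-.4]))
f=D['h1'][0]; im=f['color'].astype(int); R,G,B=im[...,0],im[...,1],im[...,2]
uv=project(f,[.466,-.332,.015])[0]
m=blob((G-R<40),uv); print('handle',m.sum(),*fit(f,m,HANDLE,.015,[.466,-.332],[-.7,-.2]))
E
python3 d.py
```

```text
m0 shaft px 289 [0.59629329 0.11499543 0.07724724] 0.05154148781154229
m0 lock px 591 [ 0.59009424 -0.02453388 -0.04169782] 0.054436236712828205
m0 tester [ 0.62918258  0.04880084 -0.04502467] 0.011282732156539714
m180 shaft px 296 [0.59579329 0.11480078 0.08048921] 0.06074166924059199
m180 lock px 594 [ 0.58969385 -0.02500417 -0.05290172] 0.05972135869203272
red 214 [ 0.51987175  0.33821613 -0.20856881] 0.5192313100705909
stand [ 0.48437236  0.34977898 -0.30337323] 0.17954087518417253
red s1 295 [ 0.51913662  0.33872861 -0.3103883 ] 0.26620256355542726
blue s1 286 [ 0.4485204   0.36089785 -0.30497821] 0.20983262570728844
handle 1344 [ 0.46611714 -0.33175164 -0.69326012] 0.11161943452550722
```

The fits are consistent: shaft to lock is 139.9 mm, the keys are 74.0 mm apart, and the tester yaw agrees at -2.6°. Grasping the handle now.

```bash
cat > e.py <<'E'
from h import *
yaw=np.degrees(-.6933); p=[.4661,-.3318]
claw.move_gripper(.8,60)
arm.reach([*p,.10],[180,0,yaw]); arm.move_linear([*p,.026],speed=.12)
claw.move_gripper(0,60); o=arm.get_obs(); print(o['grip_width']*85,o['gripper_force'],o['position'])
arm.move_linear([*p,.20],speed=.2); f=optics.grab_frame('wrist'); save('grasp.png',f['color'][200:]); print(arm.get_obs()['time_s'],arm.get_obs()['grip_width']*85)
import pickle; pickle.dump((f,arm.get_obs()),open('G.pkl','wb'))
uv=project(f,[*p,.20-.026+.015+.015])[0]; print('expected top centre',uv)
E
python3 e.py
```

```text
26.505025463831462 60.06831184029579 [ 0.46665957 -0.33242618  0.02697021]
16.7 26.60112044145017
expected top centre [280.44019621 282.70069813]
```

View pics/grasp.png

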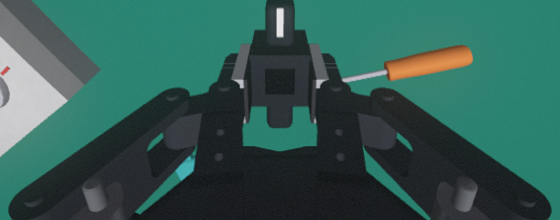

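The grip is good. The bore centre in the picture is at (280,281) full-frame, against an expected (280,283). Placing it on the shaft.

```bash
cat > g.py <<'E'
from h import *
yaw=4.56; t=np.array([.5960,.1149]); off=np.zeros(2)
arm.reach([*t,.16],[180,0,yaw]); arm.hold(.3)
o=arm.get_obs(); off=t-o['position'][:2]; print('off',off,o['orientation'],o['ft_force'])
f0=o['ft_force'][2]
for z in list(np.arange(.130,.100,-.004))+[.099,.097]:
    arm.move_linear([*(t+off),z],speed=.06); o=arm.get_obs()
    print(round(z,3),o['position'].round(4),o['ft_force'].round(1))
    if o['ft_force'][2]-f0>25: break
print(o['orientation'],o['time_s'],o['grip_width']*85)
E
python3 g.py
```

```text
off [-0.00011994  0.00057979] [ 1.79997399e+02 -5.28090245e-03  4.50585649e+00] [ 0.44457538  0.33338409 -1.32300537]
0.13 [0.5959 0.1155 0.1298] [ 0.1 -0.5 -0.5]
0.126 [0.5958 0.1155 0.1259] [ 1.8  0.3 -0.1]
0.122 [0.5956 0.1155 0.1216] [ 0.2 -0.2 -0.8]
0.118 [0.5956 0.1154 0.1176] [ 0.3 -0.3 -1.1]
0.114 [0.5956 0.1154 0.1136] [ 0.5 -1.  -1.1]
0.11 [0.5957 0.1154 0.1096] [ 0.3 -0.6 -1.4]
0.106 [0.5957 0.1154 0.1056] [ 0.7 -2.2 -1.3]
0.102 [0.5957 0.1154 0.1016] [ 0.7 -1.4 -2.6]
0.099 [0.5961 0.1154 0.101 ] [-6.9 -2.4 10.6]
0.097 [0.5962 0.1154 0.1009] [-12.9  -3.   22.6]
[1.79963263e+02 8.39633325e-02 4.59649949e+00] 21.6083 26.946563180839487
```

The handle bottomed at TCP z = 0.101, as predicted. Releasing it, checking, then grasping the red key.

```bash
cat > i.py <<'E'
from h import *
t=[.5962,.1154]
arm.move_linear([*t,.100],speed=.1)
claw.move_gripper(.6); arm.hold(.4); arm.move_linear([*t,.22],speed=.15)
f=optics.grab_frame('wrist'); save('placed.png',f['color'])
m=optics.silhouettes('wrist','handle_mid'); print([(s['score'],s['extent']) for s in m[:2]])
im=f['color'].astype(int); print('expect',project(f,[.596,.1149,.104])[0], arm.get_obs()['time_s'])
if m: print(fit(f,m[0]['mask'],HANDLE,.089,[.596,.115],[.08]))
k=np.array([.5191,.3385]); yaw=162.5
q=kin.inverse_kinematics([*k,.16],[180,0,yaw]); print(np.round(q,1))
arm.reach([*k,.16],[180,0,yaw]); arm.hold(.2); o=arm.get_obs(); print(o['position'],o['orientation'])
f=optics.grab_frame('wrist'); save('prekey.png',f['color'])
a=cv2.resize(f['color'],(400,300)); u,v=np.round(project(f,[.596,.1149,.104])[0]); 
g=cv2.imread('pics/placed.png')[:,:,::-1]; save('two.png',np.hstack([cv2.resize(g,(400,300)),a]))
R,G,B=[f['color'][...,i].astype(int) for i in range(3)]
mm=((R-G>50)&(R-B>50)).astype(np.uint8); n,l,st,c=cv2.connectedComponentsWithStats(mm); print([(s[4],cc.round(1).tolist()) for s,cc in zip(st[1:],c[1:]) if s[4]>60], project(f,[*k,.078])[0])
E
python3 i.py
```

```text
[(0.59, [280.2, 196.2, 34.3, 84.8]), (0.17, [89.9, 250.4, 67.3, 121.4])]
expect [280.73397457 203.29980022] 23.6667
(array([0.59756921, 0.1157354 , 0.08595531]), np.float64(0.14439724898759843))
[ 22.6  15.4  97.6   0.   67.  -49.9]
[0.51927734 0.33831884 0.16007369] [1.79993583e+02 6.72286734e-03 1.62471517e+02]
[(np.int32(357), [278.6, 216.4]), (np.int32(1559), [293.0, 314.9])] [279.09994363 217.73643291]
```

View pics/two.png

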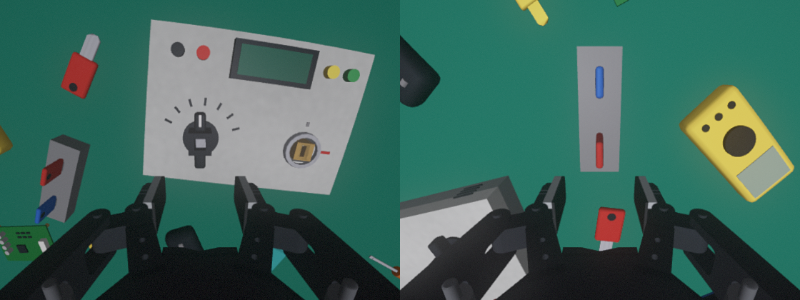

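The left picture shows the handle seated and the wings free. On the right, the target red key is at (599,150), centred under the jaws. Grasping it.

```bash
cat > j.py <<'E'
from h import *
k=np.array([.5190,.3387]); yaw=162.5
arm.move_linear([*k,.061],speed=.12); claw.move_gripper(0,120); o=arm.get_obs(); print(o['grip_width']*85,o['gripper_force'],o['position'],o['ft_force'])
z0=o['position'][2]
arm.move_linear([*k,.13],speed=.12); o=arm.get_obs(); print(o['grip_width']*85,o['ft_force'])
l=np.array([.5899,-.0248]); ly=177.35
arm.move_linear([*k,.19],speed=.2)
arm.reach([*l,.19],[180,0,ly]); arm.hold(.3); o=arm.get_obs(); print(o['position'],o['orientation'],o['qpos'].round(1),o['time_s'],z0)
f=optics.grab_frame('wrist'); R,G,B=[f['color'][...,i].astype(int) for i in range(3)]
p=o['position']; print('bow top/bottom centres expected',project(f,[[*p[:2],p[2]-z0+.078],[*p[:2],p[2]-z0+.034],[*p[:2],p[2]-z0+.008]]))
save('key.png',cv2.resize(f['color'][200:420,170:390],(600,600)))
E
python3 j.py
```

```text
6.631723514853717 117.12393164634705 [0.51941535 0.33892688 0.0618046 ] [-0.64679538 -1.13011877  4.88866235]
6.360893084791282 [-0.51091007 -0.48509436 -0.99447175]
[ 0.58994614 -0.02414083  0.19001592] [1.79999514e+02 2.32929663e-03 1.77411389e+02] [ -13.3    9.7  100.9    0.    69.4 -100.7] 30.2583 0.061804595579057695
bow top/bottom centres expected [[278.52280462 299.41837679]
 [278.72811806 251.80601026]
 [278.80839512 233.29049004]]
```

View pics/key.png

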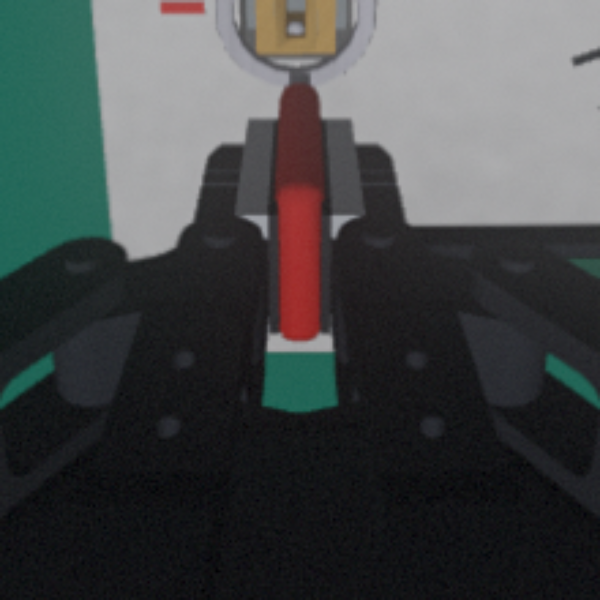

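The key is held upright and aligned, with the bow top centred at about (280,297) full-frame. Inserting with a yaw wiggle.

```bash
cat > k.py <<'E'
from h import *
l=np.array([.5899,-.0248]); ly=177.4
arm.move_linear([*l,.140],speed=.15); arm.hold(.2); o=arm.get_obs(); off=l-o['position'][:2]; print(off); c=l+off*.8
f0=o['ft_force'][2]
arm.move_linear([*c,.128],speed=.06)
o=arm.get_obs(); print(o['position'].round(4),o['ft_force'].round(1))
ok=o['ft_force'][2]-f0<25; z=.128; s=1
while ok and z>.1065 and o['time_s']<50:
    z-=.0015; s=-s
    arm.reach([*c,z],[180,0,ly+3*s]); o=arm.get_obs(); F=o['ft_force'][2]-f0
    print(round(z,4),o['position'].round(4),o['ft_force'].round(1),round(o['time_s'],2))
    if o['position'][2]-z>.004: z+=.0015
    if F>70: break
print(o['grip_width']*85,o['orientation'],o['time_s'])
E
python3 k.py
```

```text
[-0.00092108  0.00019785]
[ 0.5886 -0.0246  0.1272] [-0.3  0.8 -1. ]
0.1265 [ 0.5892 -0.0248  0.1265] [ 0.8 -1.  -0.6] 31.59
0.125 [ 0.5893 -0.0248  0.1251] [ 0.3 -0.8 -1.6] 31.84
0.1235 [ 0.5893 -0.0247  0.1236] [-0.4 -1.6 -1.4] 32.09
0.122 [ 0.5891 -0.0247  0.1224] [-1.5 -1.2  2.4] 32.34
0.1205 [ 0.5886 -0.0247  0.1204] [-4.4 -1.1  2.7] 32.59
0.119 [ 0.5883 -0.0247  0.1187] [-5.1 -3.5  3.1] 32.84
0.1175 [ 0.5884 -0.0246  0.1172] [-5.1 -2.4  3.2] 33.09
0.116 [ 0.5885 -0.0247  0.1159] [-5.  -2.8  3.1] 33.34
0.1145 [ 0.5891 -0.0249  0.1145] [-2.3 -3.6  1.3] 33.59
0.113 [ 0.5894 -0.0248  0.1133] [-2.9 -2.2  3. ] 33.84
0.1115 [ 0.5897 -0.0247  0.1119] [-1.  -1.4  1.8] 34.09
0.11 [ 0.5896 -0.0251  0.1096] [ 0.5 -1.6  0.9] 34.34
0.1085 [ 0.5896 -0.0247  0.1084] [ 0.8 -2.2  2.8] 34.59
0.107 [ 0.5897 -0.0249  0.1078] [-0.  -2.3  5. ] 34.84
0.1055 [ 0.5899 -0.0248  0.1077] [-4.6 -1.9 14.1] 35.09
6.513329881073974 [-1.79982898e+02  5.56207372e-02  1.74421934e+02] 35.0917
```

The key bottomed at TCP z = 0.1077 as predicted, with a firm stop. Settling it, then turning clockwise while pushing lightly.

```bash
cat > m.py <<'E'
from h import *
c=np.array([.5894,-.0250]); ly=177.4
arm.reach([*c,.1055],[180,0,ly]); arm.hold(.5); o=arm.get_obs(); print(o['position'].round(4),o['ft_force'].round(1),o['torque'].round(2),o['time_s'])
for a in list(range(10,91,10))+[93]:
    arm.reach([*c,.1055],[180,0,ly-a]); o=arm.get_obs()
    print(a,o['position'].round(4),o['orientation'][2].round(1),o['ft_force'].round(1),o['torque'].round(2),round(o['grip_width']*85,2))
    if np.linalg.norm(o['ft_force'])>50: break
arm.hold(.8); o=arm.get_obs(); print(o['position'].round(4),o['orientation'],o['ft_force'].round(1),o['torque'].round(2),o['time_s'])
f=optics.grab_frame('wrist'); s=optics.grab_frame('side')
u,v=project(s,[.59,-.025,.1])[0].astype(int); save('final.png',np.hstack([cv2.resize(f['color'],(480,360)),cv2.resize(s['color'][v-50:v+50,u-44:u+44],(317,360))]))
E
python3 m.py
```

```text
[ 0.5899 -0.0249  0.1077] [-4.9 -1.8 13.2] [-0.25  0.99  0.05] 35.8417
10 [ 0.59   -0.0249  0.1077] 167.4 [-6.1 -1.  13.6] [-0.28  0.92  0.06] 6.83
20 [ 0.5901 -0.0249  0.1076] 157.4 [-5.4 -1.3 12.6] [-0.32  0.86  0.07] 6.4
30 [ 0.5901 -0.0248  0.1076] 147.4 [-4.2 -0.5 12.8] [-0.18  0.81  0.04] 6.41
40 [ 0.5902 -0.0248  0.1076] 137.4 [-4.5 -0.6 11.1] [-0.23  0.84  0.08] 6.57
50 [ 0.5902 -0.0249  0.1076] 127.4 [-4.5 -1.  12.8] [-0.27  0.76  0.07] 6.13
60 [ 0.5902 -0.0249  0.1076] 117.4 [-4.7 -1.2 12.3] [-0.39  0.88  0.01] 6.45
70 [ 0.5901 -0.025   0.1077] 107.4 [-5.  -1.5 14.1] [-0.29  0.84  0.11] 6.55
80 [ 0.5901 -0.025   0.1076] 97.4 [-4.6 -1.2 13.4] [-0.33  0.83  0.05] 6.48
90 [ 0.5902 -0.025   0.1076] 87.4 [-4.2 -1.6 12.2] [-0.33  0.83  0.11] 6.38
93 [ 0.5902 -0.025   0.1076] 84.4 [-3.8 -2.1 12.7] [-0.4   0.85  0.06] 6.52
[ 0.5902 -0.025   0.1076] [1.79933446e+02 7.90315926e-03 8.44521627e+01] [-5.  -1.2 13.2] [-0.36  0.81  0.14] 39.5167
```

View pics/final.png

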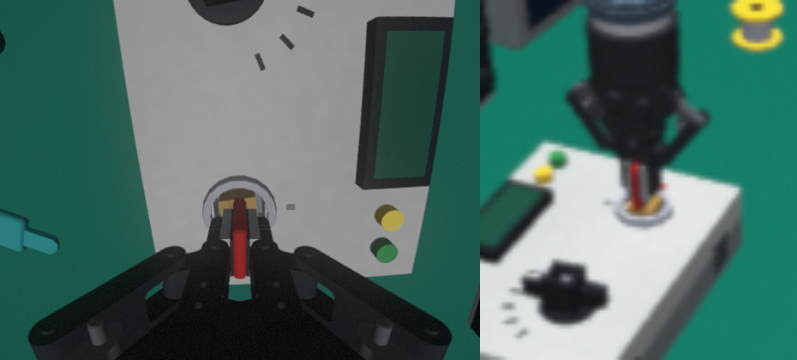

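The key is home and turned 93° clockwise, and the brass cylinder has turned with it (lock at (240,205) in the left panel). The handle is still on its shaft (right panel, about (565,285)). Handing in.

```bash
python3 -c "
from station import order; print(order.job_done())"
```

```text
the job is handed in; nothing more can be done
None
```

The job is handed in: the handle is seated on the shaft and released, and the red key is fully home, turned about a quarter clockwise and still gripped; the hand-in returned no verdict.

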